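Lock the parts chest with its hasp and pin

ROBOT

A 7-joint arm with a two-finger parallel gripper is mounted at the origin on a cart in front of the work surface, level with it; the furniture and walls round the work are solid. World frame = base frame: x ahead of the robot, y to its left, z up, the work surface at z = 0. Lengths are in m, angles in rad, forces in N, time in s.
With the tool pointing down it reaches from about 0.425 to 0.925 m from the base axis. Payload 6.8 kg.
Tool frame: the origin (TCP) lies at the very end of the fingers, on their centre line; the grasp point (between the pads) lies 19 mm behind it; z points along the fingers, y is the line along which they close (so a half turn about z gives the same grasp; the last joint's range is limited). The gripper opens to 85 mm and grips with 20 to 120 N. Pads are 22 mm wide; open, the fingers measure 114 mm over their backs; the gripper's body (76 mm by 85 mm) begins 54 mm behind the grasp point. The pads swing forward as they close: fully open they stand 13 mm farther back than shut.
Start: joints at [-1.26, 0.477, 0.022, 1.555, -0.011, 1.109, -0.083], TCP at [0.274, 0.617, 0.231] pointing down, gripper open.
Joint ranges: [-2.96, 2.96], [-0.34, 2.1], [-1.41, 1.46], [0.24, 2.44], [-1.37, 4.51], [0.17, 1.92], [-2.96, 2.96]. Speed limits (rad/s): [2.39, 2.39, 3.14, 3.14, 3.14, 3.14, 3.14].

INTERFACE

Orientations are given as a unit quaternion [w, x, y, z].
In Python, from station import bot gives the robot as it stands.
- The arm moves only by the tool apply_moves, never from a script. Its argument "deltas" is a list of rows, each a list of 3 entries, a list of its own where there are three numbers: the closure, from 0 (fully open) to 1 (shut), then the shift along the tool's x, y, z in units of 0.2 m (1.0 is 0.2 m), then the turn about the tool's z in units of 2 pi rad (1.0 is 2 pi rad). A call has 1 to 12 rows; each row is the pose to reach, as a shift and turn from the pose commanded when the call began, along the tool's axes at that moment, turning the shorter way round; what a row does not reach only later rows make up. A row lasts 1/10 s, in which the tool goes at most 50 mm and 8.59 degrees, less where a joint would pass 70% of its speed; a pose out of reach is approached as far as the arm can. A call with a number of a shift or a turn outside -1 to 1 is refused whole. A call with a gripper value outside its range is refused whole. The fingers move at their own pace and stop on an object; "squeeze" is the grip in N (left out, the last holds). Time passes only in rows, so rows that repeat a pose let the fingers close. It gives the time, the measured TCP pose, the force, the opening and the grip force at its end, in the units of the state.
- bot.get_obs(): the state, without advancing time (a new reading comes with each control period).
- bot.read_camera(name): name is "scene" or "top" or "wrist"; returns a dict with "color" (384x512x3 uint8, red, green, blue), "intrinsics" (3x3 intrinsics, pixels), "k1" (the pictures are not rectified: a ray, as slopes to the right and down, at radius r is drawn at 1 + k1 r^2 times it, then the intrinsics apply), "pose" (4x4, takes a point from camera to world coordinates); the wrist camera has in their place "hand_eye" (4x4, takes a point from camera to tool coordinates, whose origin is the TCP and whose axes are the flange's). Camera axes: x right, y down, z forward; pixel columns grow to the right and rows downward; lengths in m; the calibration is good to about 2 mm. A picture is of the moment at which its call begins: read the wrist's pose just before it. There is no depth.
- bot.hand_in(): hands the job in; it is judged then, once.
Trained networks look in a picture, given as the dict that the camera call returned (one of the last four; its "shot" number tells which), for a name from the list of things; names that differ only in an ending like _2 or _b are one class to them, and where a whole thing is asked for, a point or a joint stands for the part that bears it (a point fixed in the world has none). Each returns a list of dicts, best first, with "confidence" (0 to 1); they miss things now and then, are a little off and sometimes report something else, mostly with a low value. They report only what shows in the picture. A call takes as long as a camera call.
- bot.look_for(picture, target): "point" ([x, y, z] in m, in world coordinates, good to about 4 mm: the middle of the surface that is visible of it).
The state is a dict: "t": time; "q": joint angles; "joint_vel": joint speeds; "joint_torque": joint torques, N m; "eef_pos": TCP position; "tool_rot": TCP orientation; "contact_force": force on the tool from outside, world axes, zero at the start; "torque": the same for the moment, N m; "gripper_width": opening from 0.0 (shut) to 1.0 (fully open); "grasp_force": force on a finger pad.
Only numpy, scipy, OpenCV 4.12 (cv2) and the standard library are available. Lean on these libraries where they do the work, as an engineer would, in place of code of your own. Each camera call takes 0.05 s, during which the arm holds its last target. There are 200 camera calls.

TASK

Lock the wooden parts chest: swing its open hasp forward and all the way down over the staple, then fetch the locking pin from the other table and push it through the staple's loop above the hasp, until its handle comes up to the hasp or the loop. Leave the pin there, and do not disturb the bottle, the spool, the snips, the seam ripper or the bobbin.

Things in the scene. Friction and masses are not known exactly. Their poses are not given: they have to be found in the camera images.
- chest: Fixed wooden parts chest, 156 (x) x 166 (y) x 85 mm high, on the left-hand table; its lid is already shut. Origin: centre of its underside; z up, -x to its front (the robot's side), y along its front. The lid is the back part of its flat top, level with the fixed front deck that carries the staple.
- hasp (a joint): Hinge of the steel hasp plate, rad. 0 = lying flat forward on the deck with the staple standing up through its slot; about 1.57 = standing upright; more = leaning back over the lid (limit 2.6). It stays wherever it is left (friction about 0.04 N m), so it has to be taken all the way down.
- hasp_hinge (a point): Middle of the hasp's hinge line, on the top of the chest (89 mm above the table), 20 mm behind the chest's centre. The line runs along the chest's y. Axes as the chest's.
- hasp_end (a point): Middle of the hasp plate's free end, 86 mm from the hinge line; moves with the hasp. The steel plate is 34 mm wide and 3 mm thick, with a 6 mm round bar along this end; lying flat, its top is 4.5 mm above the deck. It is plain solid plate up to 41 mm from the hinge; the slot for the staple (31 x 10 mm) runs from 41 to 72 mm.
- staple (a point): Centre of the opening of the staple, a fixed steel hoop of 5 mm bar on the deck 55 mm in front of the hasp hinge, 12 mm above the deck (97 mm above the table). Axes as the chest's. The opening faces along the chest's y: 12 mm wide (along x), from the deck to 20 mm above it (from 4.5 mm when the hasp is down). The hoop's outside is 22 mm wide and 25 mm high. The pin may come from either side.
- pin_handle (a point): Centre of the black square handle (44 mm long, 16 x 16 mm) of the locking pin, which lies flat on the right-hand table, this point 8 mm above it. +x points along the pin to its tip (at the start roughly to the robot's left), z up. A plain steel shaft, 7 mm diameter, 60 mm long, round-nosed, sticks out of the handle. 50 g in all.
- pin_shoulder (a point): On the pin's axis where the shaft leaves the handle, 22 mm from the handle's centre.
- pin_tip (a point): Tip of the pin's shaft, 82 mm from the handle's centre.
- oil_bottle: Bystander: machine-oil bottle, 46x50x128 mm, stands on the left-hand table to the left of the chest. Origin: centre of its underside.
- spool_1: Bystander: thread spool with wooden ends, dia 35x55 mm, stands on the left-hand table left of the chest. Origin: centre of its underside.
- thread_snips: Bystander: thread snips, 20x113x6 mm, lie on the right-hand table to the right of the pin. Origin: centre of its underside.
- seam_ripper: Bystander: seam ripper, 13x110x9 mm, lies on the right-hand table beyond the pin. Origin: centre of its underside.
- bobbin_1: Bystander: steel bobbin, dia 21x10 mm, lies flat on the right-hand table between the pin and the seam ripper. Origin: centre of its underside.
- pin: The locking pin as a whole; origin on its underside, 8 mm below pin_handle; axes as pin_handle's.

How it is judged:
By the outcome, as a careful person would: the job done as asked, in the order asked, and still so for the second after the job is handed in, with the robot touching nothing.
It also fails if it takes over 69 s, if anything falls off the work surface, if the arm or the gripper's body presses on something with over 40 N, if the wrist force passes 120 N, or if a joint passes its speed limit or range.

## Working session

There is one attempt and no reset: what is moved stays moved. The work goes in short steps, Python scripts to look and compute and a tool call to move; the robot and the scene stay as the last step left them, time stands still between calls to the robot, and variables do not carry over. Pictures are saved under pics/ and viewed, at most 10 in all, crops included, and the job is handed in when it is done.

Besides the shell and the picture viewer there is one more tool, called after ">>>" by a JSON object that holds its "api" and its "payload". apply_moves: Moves the arm, as the interface text tells. Its arguments: {"type":"object","properties":{"deltas":{"type":"array","items":{"type":"array"}},"squeeze":{"type":"number"}},"required":["deltas"]}

```bash
mkdir -p pics
cat > h.py <<'E'
import numpy as np,cv2
from station import bot
from scipy.spatial.transform import Rotation as R
def Rt(o): q=o["tool_rot"]; return R.from_quat([q[1],q[2],q[3],q[0]])
def save(p,n): cv2.imwrite(f"pics/{n}.png",p["color"][:,:,::-1])
def campose(p,o=None):
    if "pose" in p: return np.array(p["pose"])
    T=np.eye(4);T[:3,:3]=Rt(o).as_matrix();T[:3,3]=o["eef_pos"]; return T@np.array(p["hand_eye"])
def ray(p,uv,z,o=None):
    K=np.array(p["intrinsics"]);T=campose(p,o)
    d=np.array([(uv[0]-K[0,2])/K[0,0],(uv[1]-K[1,2])/K[1,1]]);s=d.copy()
    for _ in range(20): s=d/(1+p["k1"]*(s@s))
    v=T[:3,:3]@np.array([s[0],s[1],1]); return T[:3,3]+v*(z-T[2,3])/v[2]
def proj(p,X,o=None):
    K=np.array(p["intrinsics"]);T=np.linalg.inv(campose(p,o)); c=T[:3,:3]@np.array(X)+T[:3,3]; s=c[:2]/c[2]; s=s*(1+p["k1"]*(s@s)); return K[:2,:2]@s+K[:2,2]
def rel(o,target):  # world target -> tool units
    return Rt(o).inv().apply(np.array(target)-o["eef_pos"])/0.2
E
python3 - <<'E'
from h import *
o=bot.get_obs();print(o["t"],o["eef_pos"],o["tool_rot"],o["contact_force"]);print(Rt(o).as_matrix().round(3))
for c in["scene","top"]:
    p=bot.read_camera(c);save(p,c+"0")
    print(c,np.array(p["pose"])[:3,3],p["k1"])
    for t in["chest","hasp","hasp_hinge","hasp_end","staple","pin_handle","pin_shoulder","pin_tip","pin","bobbin_1","seam_ripper","thread_snips","oil_bottle","spool_1"]:
        r=bot.look_for(p,t); print(t,[(np.round(x["point"],4).tolist(),round(x["confidence"],2)) for x in r[:2]])
print(bot.get_obs()["t"])
E
```

```text
0.0 [0.27427587 0.61610141 0.23033056] [-1.07647157e-04  2.07856437e-01  9.78158900e-01 -9.25411440e-04] [-0.11543029  0.97846599 -0.1540487 ]
[[-0.914  0.407 -0.001]
 [ 0.407  0.914 -0.002]
 [-0.    -0.002 -1.   ]]
scene [-0.30390553 -0.46153893  1.17132034] -0.03653988493805204
chest [([0.4993, 0.3233, 0.0834], 0.87), ([0.5646, 0.3406, 0.1259], 0.54)]
hasp [([0.5594, 0.336, 0.1244], 0.72)]
hasp_hinge [([0.503, 0.3215, 0.0844], 0.86)]
hasp_end [([0.5642, 0.3413, 0.1247], 0.67)]
staple [([0.5055, 0.3211, 0.0851], 0.93)]
pin_handle [([0.4987, 0.3235, 0.081], 0.71), ([0.4899, -0.2737, 0.0091], 0.63)]
pin_shoulder []
pin_tip []
pin [([0.4886, -0.277, 0.0095], 0.58)]
bobbin_1 [([0.5628, 0.3394, 0.1225], 0.48)]
seam_ripper []
thread_snips [([0.5073, -0.4811, 0.0077], 0.56)]
oil_bottle [([0.5561, 0.533, 0.0565], 0.71), ([0.4912, -0.2762, 0.0107], 0.57)]
spool_1 []
top [0.26504315 0.01856224 1.38459033] -0.11964739477883891
chest [([0.5165, 0.3313, 0.0849], 0.9)]
hasp [([0.5664, 0.3398, 0.1294], 0.7)]
hasp_hinge [([0.5199, 0.3348, 0.0867], 0.85)]
hasp_end [([0.5666, 0.3418, 0.1329], 0.51)]
staple [([0.5144, 0.3307, 0.0873], 0.56)]
pin_handle [([0.4929, -0.2751, 0.0148], 0.64)]
pin_shoulder []
pin_tip [([0.4897, -0.2665, 0.0188], 0.51)]
pin [([0.4927, -0.2735, 0.0135], 0.59)]
bobbin_1 []
seam_ripper [([0.6566, -0.31, 0.0137], 0.56)]
thread_snips [([0.5036, -0.4832, 0.0009], 0.6)]
oil_bottle [([0.5555, 0.5415, 0.069], 0.77)]
spool_1 []
1.5
```

View pictures.

View pics/scene0.png

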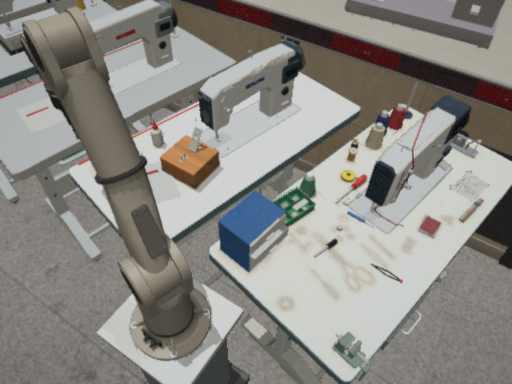

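View pics/top0.png

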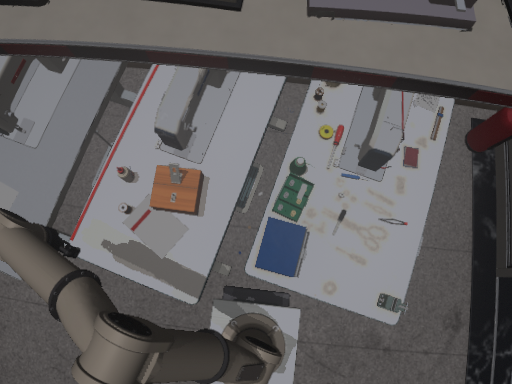

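Run:
```python
import cv2,numpy as np
s=cv2.imread("pics/scene0.png");t=cv2.imread("pics/top0.png")
f=lambda i,x,y,w=80,h=60:cv2.resize(i[y:y+h,x:x+w],(400,300),interpolation=cv2.INTER_CUBIC)
cv2.imwrite("pics/m0.png",np.vstack([np.hstack([f(t,135,155),f(t,300,185)]),np.hstack([f(s,150,120),f(s,300,215)])]))
```

```text
(no output)
```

View pics/m0.png

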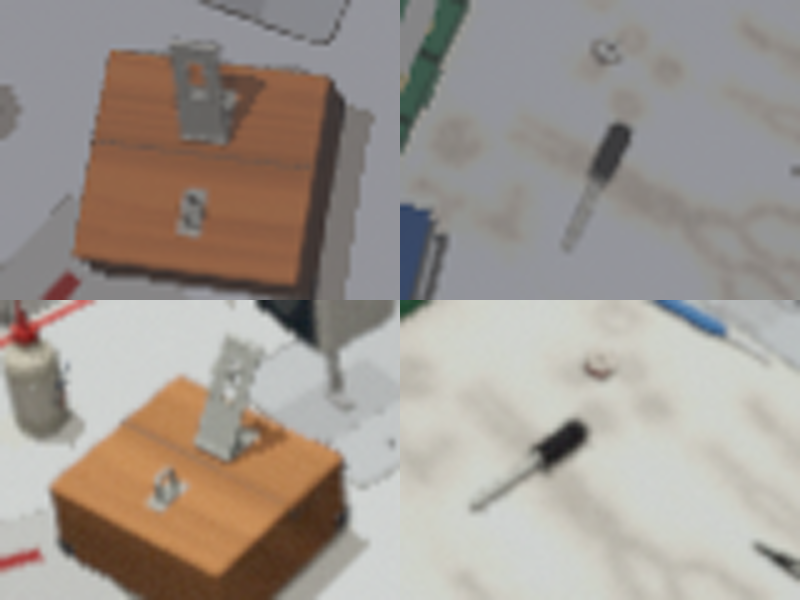

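Run:
```python
from h import *
p=bot.read_camera("top");s=bot.read_camera("scene")
t=lambda x,y,z:ray(p,(135+x/5,155+y/5),z).round(4)
C=[t(*c,.085) for c in[(108,50),(332,78),(297,285),(77,258)]]
print("corners",C,"centre",np.mean(C,0)); print("yaw",np.degrees(np.arctan2(*( (C[0]+C[1]-C[2]-C[3])[[1,0]])))," y edge",np.degrees(np.arctan2(*((C[0]-C[1]+C[3]-C[2])*[-1,1,1])[[0,1]])))
print("sizes",[np.linalg.norm(C[i]-C[i-1]) for i in range(4)])
print("staple",t(193,213,.097),"hinge",t(205,140,.089),"end",t(194,45,.17))
u=lambda x,y,z:ray(p,(300+(x)/5,185+y/5),z).round(4)
print("pin tail",u(222,128,.008),"sh",u(197,182,.008),"tip",u(167,248,.004))
f=lambda x,y,z,X,Y:ray(s,(X+x/5,Y+y/5),z).round(4)
print("scene staple",f(166,185,.097,150,120),"hinge",f(222,152,.089,150,120))
C=[f(*c,.085,150,120) for c in[(182,77),(342,158),(217,278),(53,190)]];print(C,np.mean(C,0))
print("pin tail",f(180,130,.008,300,215),"sh",f(143,155,.008,300,215),"tip",f(75,208,.008,300,215))
```

```text
corners [array([0.5972, 0.42  , 0.085 ]), array([0.595 , 0.2534, 0.085 ]), array([0.4424, 0.256 , 0.085 ]), array([0.4428, 0.416 , 0.085 ])] centre [0.51935 0.33635 0.085  ]
yaw 0.26128187388207885  y edge -0.4561110836170716
sizes [np.float64(0.15445180478064985), np.float64(0.16661452517712852), np.float64(0.1526221478029974), np.float64(0.16000049999921873)]
staple [0.4829 0.335  0.097 ] hinge [0.538  0.3369 0.089 ] end [0.5856 0.3353 0.17  ]
pin tail [ 0.5236 -0.2882  0.008 ] sh [ 0.4807 -0.2724  0.008 ] tip [ 0.4294 -0.2546  0.004 ]
scene staple [0.4847 0.3373 0.097 ] hinge [0.5422 0.3308 0.089 ]
[array([0.5953, 0.4136, 0.085 ]), array([0.5912, 0.2539, 0.085 ]), array([0.4396, 0.2547, 0.085 ]), array([0.4421, 0.4131, 0.085 ])] [0.51705  0.333825 0.085   ]
pin tail [ 0.5229 -0.287   0.008 ] sh [ 0.4905 -0.2748  0.008 ] tip [ 0.4278 -0.2556  0.008 ]
```

Run:
```python
from h import *
p=bot.read_camera("top");s=bot.read_camera("scene")
for z in(0,.15,.2,.3):print(z,"top head front",ray(p,(165,146),z).round(3),ray(p,(187,146),z).round(3),"scene head low",ray(s,(203,123),z).round(3),ray(s,(213,128),z).round(3),ray(s,(203,98),z).round(3))
print("bottle",ray(p,(125,174),.12),"spool",ray(p,(124,208),.05))
print("plate edge",ray(p,(160,152),0.))
o=bot.get_obs();print(rel(o,[.625,.335,.231]),o["t"])
for th in(1.8,2.0,2.2):
  e=[.538-.086*np.cos(th),.335,.089+.086*np.sin(th)];print(th,e,proj(p,e),proj(s,e))
```

```text
0 top head front [0.699 0.427 0.   ] [0.709 0.34  0.   ] scene head low [0.77  0.474 0.   ] [0.768 0.417 0.   ] [0.915 0.585 0.   ]
0.15 top head front [0.652 0.382 0.15 ] [0.661 0.305 0.15 ] scene head low [0.633 0.354 0.15 ] [0.631 0.305 0.15 ] [0.759 0.451 0.15 ]
0.2 top head front [0.636 0.368 0.2  ] [0.645 0.293 0.2  ] scene head low [0.587 0.314 0.2  ] [0.585 0.267 0.2  ] [0.707 0.406 0.2  ]
0.3 top head front [0.605 0.338 0.3  ] [0.613 0.27  0.3  ] scene head low [0.495 0.234 0.3  ] [0.493 0.192 0.3  ] [0.603 0.317 0.3  ]
bottle [0.5428678  0.51726993 0.12      ] spool [0.4306088  0.52437709 0.05      ]
plate edge [0.67265445 0.44206212 0.        ]
[-2.17391667e+00 -5.74022892e-01  1.41075655e-03] 1.7
1.8 [np.float64(0.5575393801436055), 0.335, np.float64(0.17275089625552476)] [172.35735136 171.73414611] [194.09561774 130.98326108]
2.0 [np.float64(0.5737886279430543), 0.335, np.float64(0.16719957870700863)] [173.48638413 167.57107847] [196.96250991 129.73937194]
2.2 [np.float64(0.5886110960839598), 0.335, np.float64(0.15853069072848475)] [174.72544274 164.11916141] [199.61097582 129.36261412]
```

>>> {"api": "apply_moves", "payload": {"deltas": [[0, [-0.8, -0.41, -0.15], 0.092], [0, [-0.8, -0.41, -0.15], 0.092], [0, [-0.8, -0.41, -0.15], 0.092], [0, [-0.8, -0.41, -0.15], 0.092], [0, [-0.8, -0.41, -0.15], 0.092], [0, [-0.8, -0.41, -0.15], 0.092]]}}

```text
t: 2.3
eef_pos: [0.3878, 0.4764, 0.2617]
tool_rot: [-0.0, 0.478, 0.878, 0.0]
contact_force: [-0.6, 0.6, -0.5]
gripper_width: 1.001
grasp_force: 0.0
```

Run:
```python
from h import *
o=bot.get_obs();print(o["t"],o["eef_pos"],o["q"]);print(Rt(o).as_matrix().round(3)); print(rel(o,[.49,.335,.26]))
m=Rt(o).as_matrix(); print("turn to 90deg:", -((90-np.degrees(np.arctan2(m[1,0],m[0,0])))/360))
```

```text
2.3 [0.38779095 0.47636981 0.26170747] [-1.131545    0.3514427   0.18583016  1.68417921 -0.07134389  1.11177836
 -0.35207722]
[[-0.542  0.84   0.   ]
 [ 0.84   0.542  0.001]
 [ 0.001  0.001 -1.   ]]
[-0.87102773  0.04605765  0.00806875]
turn to 90deg: 0.09122057397666529
```

>>> {"api": "apply_moves", "payload": {"deltas": [[0, [-0.87, 0.046, 0.0], 0.0912], [0, [-0.87, 0.046, 0.0], 0.0912], [0, [-0.87, 0.046, 0.0], 0.0912], [0, [-0.87, 0.046, 0.0], 0.0912], [0, [-0.87, 0.046, 0.0], 0.0912], [0.5, [-0.87, 0.046, 0.0], 0.0912], [0.5, [-0.87, 0.046, 0.0], 0.0912]]}}

```text
t: 3.0
eef_pos: [0.4879, 0.3381, 0.2609]
tool_rot: [-0.001, 0.705, 0.709, -0.0]
contact_force: [-0.2, -0.0, -0.4]
gripper_width: 0.691
grasp_force: 0.0
```

Run:
```python
from h import *
o=bot.get_obs();p=bot.read_camera("wrist");save(p,"w1")
print(o["t"],o["eef_pos"],o["gripper_width"]);print(Rt(o).as_matrix().round(3)); print(np.array(p["hand_eye"]).round(3))
for n,X in dict(staple=[.483,.335,.097],hinge=[.538,.335,.089],c1=[.596,.418,.085],c2=[.594,.254,.085],c3=[.441,.255,.085],c4=[.441,.415,.085]).items(): print(n,proj(p,X,o).round(1))
```

```text
3.0 [0.4879109  0.33813346 0.26091977] 0.6907220513973183
[[-0.007  1.    -0.001]
 [ 1.     0.007  0.001]
 [ 0.001 -0.001 -1.   ]]
[[-0.001 -0.957 -0.291  0.074]
 [ 1.    -0.001 -0.001  0.   ]
 [ 0.    -0.291  0.957 -0.143]
 [ 0.     0.     0.     1.   ]]
staple [251.8 169.3]
hinge [310.1 167.6]
c1 [377.4  77.8]
c2 [359.3 243.3]
c3 [211.  241.9]
c4 [205.4  79.3]
```

View pics/w1.png

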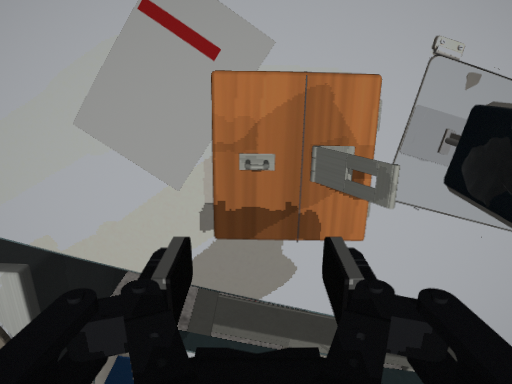

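Run:
```python
from h import *
o=bot.get_obs();p=bot.read_camera("wrist")
r=lambda u,v,z:ray(p,(u,v),z,o).round(4)
C=[r(212,72,.085),r(381,75,.085),r(366,240,.085),r(214,239,.085)]
print(C,np.mean(C,0)); print("staple base",r(257,162,.086),"loop top",r(257,165,.108),"hinge",r(314,164,.089),"end",r(394,187,.161), "seam", r(306,73,.085),r(298,240,.085),"head",r(445,180,.14))
print("L edge yaw",C[0]-C[3],"R",C[1]-C[2])
p2=bot.read_camera("wrist")
for t in["staple","hasp_hinge","hasp_end","chest"]:
  print(t,[(np.round(x["point"],4).tolist(),round(x["confidence"],2)) for x in bot.look_for(p2,t)[:2]])
g=cv2.imread("pics/w1.png")[50:290,195:435];cv2.imwrite("pics/w1c.png",cv2.resize(g,(600,600),interpolation=cv2.INTER_CUBIC))
```

```text
[array([0.4473, 0.4211, 0.085 ]), array([0.5993, 0.4203, 0.085 ]), array([0.6008, 0.2575, 0.085 ]), array([0.4443, 0.2581, 0.085 ])] [0.522925 0.33925  0.085   ]
staple base [0.4879 0.3392 0.086 ] loop top [0.4879 0.3415 0.108 ] hinge [0.5417 0.3383 0.089 ] end [0.5909 0.3378 0.161 ] seam [0.5312 0.4207 0.085 ] [0.5303 0.2575 0.085 ] head [0.6424 0.3377 0.14  ]
L edge yaw [0.003 0.163 0.   ] R [-0.0015  0.1628  0.    ]
staple [([0.525, 0.3491, 0.0835], 0.94)]
hasp_hinge [([0.5261, 0.3494, 0.0867], 0.94), ([0.5637, 0.3362, 0.1337], 0.35)]
hasp_end [([0.5646, 0.3402, 0.1299], 0.69)]
chest [([0.5293, 0.3534, 0.0841], 0.96)]
```

View pics/w1c.png

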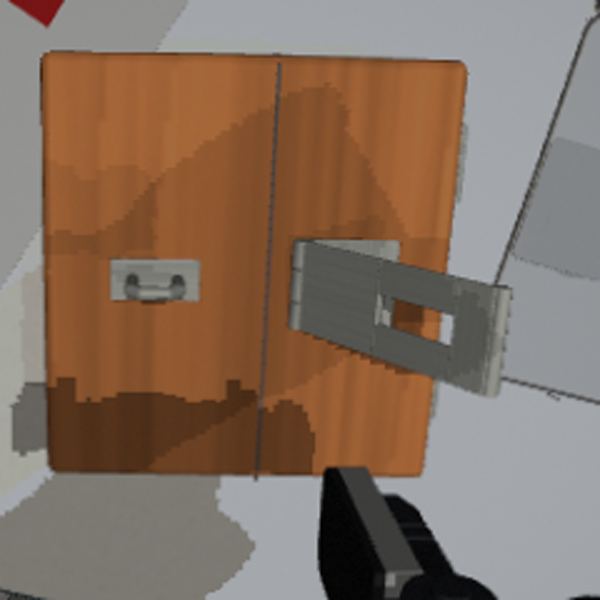

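>>> {"api": "apply_moves", "payload": {"deltas": [[0.41, [0, 0.2, 0], 0], [0.41, [0, 0.42, 0], 0], [0.41, [0, 0.42, 0], 0], [0.41, [0, 0.42, 0.15], 0], [0.41, [0, 0.42, 0.35], 0], [0.41, [0, 0.42, 0.5], 0], [0.41, [0, 0.42, 0.62], 0], [0.41, [0, 0.42, 0.62], 0]]}}

```text
t: 4.15
eef_pos: [0.5708, 0.3347, 0.1336]
tool_rot: [-0.001, 0.707, 0.708, -0.003]
contact_force: [-0.2, -0.4, -0.2]
gripper_width: 0.59
grasp_force: 0.0
```

Run:
```python
from h import *
o=bot.get_obs();p=bot.read_camera("wrist");s=bot.read_camera("scene");save(p,"w2")
print(o["t"],o["eef_pos"],o["gripper_width"],o["contact_force"])
c=cv2.resize(s["color"][85:205,130:290,::-1],(512,384),interpolation=cv2.INTER_CUBIC)
cv2.imwrite("pics/m2.png",np.hstack([p["color"][:,:400,::-1],c[:,:400]]))
```

```text
4.15 [0.57077336 0.33470275 0.13357102] 0.5896473544585977 [-0.2474961  -0.43095677 -0.15112631]
```

View pics/m2.png

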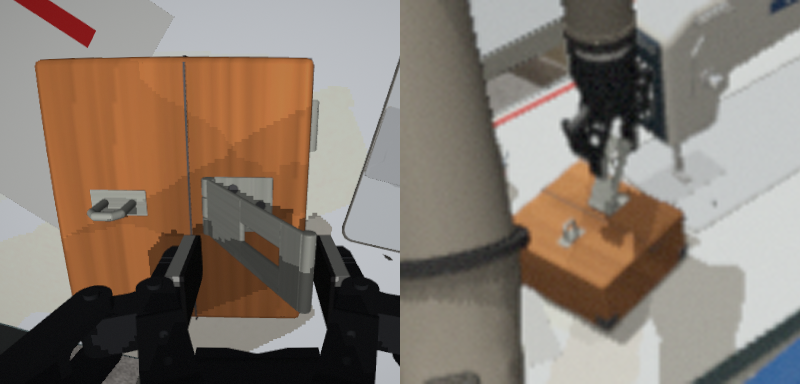

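>>> {"api": "apply_moves", "payload": {"deltas": [[0.41, [0, -0.05, 0], 0], [0.41, [0, -0.1, 0], 0], [0.41, [0, -0.16, 0], 0], [0.41, [0, -0.22, 0], 0], [0.41, [0, -0.28, 0], 0], [0.41, [0, -0.34, 0], 0], [0.41, [0, -0.4, 0], 0], [0.41, [0, -0.45, 0], 0], [0.41, [0, -0.49, 0.03], 0], [0.41, [0, -0.52, 0.06], 0], [0.41, [0, -0.55, 0.09], 0], [0.41, [0, -0.56, 0.09], 0]]}}

```text
t: 5.45
eef_pos: [0.4602, 0.3351, 0.118]
tool_rot: [-0.0, 0.707, 0.708, -0.001]
contact_force: [-1.1, -0.1, -0.4]
gripper_width: 0.59
grasp_force: 0.0
```

Run:
```python
from h import *
o=bot.get_obs();p=bot.read_camera("wrist");save(p,"w3")
print(o["t"],o["eef_pos"],o["gripper_width"],o["contact_force"],Rt(o).as_matrix().round(3))
```

```text
5.45 [0.46021437 0.33507562 0.11799869] 0.5899883483810096 [-1.09239079 -0.07645059 -0.35236961] [[-0.001  1.    -0.002]
 [ 1.     0.001 -0.002]
 [-0.002 -0.002 -1.   ]]
```

View pics/w3.png

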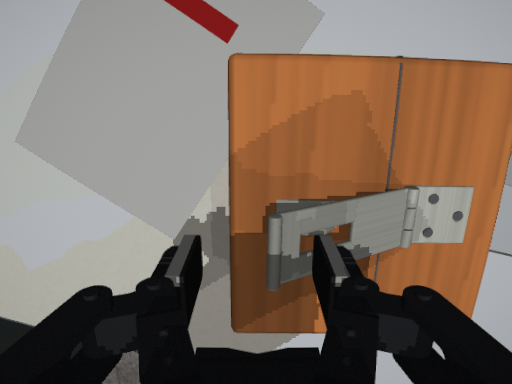

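>>> {"api": "apply_moves", "payload": {"deltas": [[0.41, [0, 0, -0.2], 0], [0.7, [0, -0.045, -0.26], 0], [1, [0, -0.045, -0.26], 0], [1, [0, -0.045, -0.26], 0], [1, [0, -0.045, -0.26], 0], [1, [0, -0.045, -0.26], 0], [1, [0, -0.045, -0.2], 0], [1, [0, -0.045, -0.1], 0], [1, [0, -0.045, -0.02], 0], [1, [0, -0.045, 0.05], 0], [1, [0, -0.045, 0.09], 0], [1, [0, -0.045, 0.11], 0]]}}

```text
t: 6.7
eef_pos: [0.4422, 0.335, 0.0927]
tool_rot: [-0.004, 0.705, 0.709, -0.009]
contact_force: [-22.5, 1.6, 4.5]
gripper_width: -0.002
grasp_force: 10.9
```

>>> {"api": "apply_moves", "payload": {"deltas": [[1, [0, 0, 0.01], 0], [1, [0, 0, 0.02], 0], [1, [0, 0, 0.03], 0], [1, [0, 0, 0.03], 0]]}}

```text
t: 7.1
eef_pos: [0.4416, 0.335, 0.0868]
tool_rot: [-0.004, 0.705, 0.709, -0.009]
contact_force: [-22.0, 1.5, 1.7]
gripper_width: -0.002
grasp_force: 10.2
```

>>> {"api": "apply_moves", "payload": {"deltas": [[1, [0, -0.05, 0], 0], [1, [0, -0.12, 0], 0], [1, [0, -0.12, -0.1], 0], [1, [0, -0.12, -0.4], 0], [1, [0, -0.12, -0.4], 0]]}}

```text
t: 7.6
eef_pos: [0.4309, 0.3369, 0.1755]
tool_rot: [0.0, 0.707, 0.707, 0.004]
contact_force: [0.9, 0.8, -0.3]
gripper_width: 0.002
grasp_force: 0.0
```

Run:
```python
from h import *
o=bot.get_obs();p=bot.read_camera("wrist");save(p,"w4")
print(o["t"],o["eef_pos"],o["gripper_width"],o["contact_force"])
```

```text
7.6 [0.43087125 0.33690524 0.17546508] 0.002381929040221565 [ 0.93219629  0.79088251 -0.32645231]
```

View pics/w4.png

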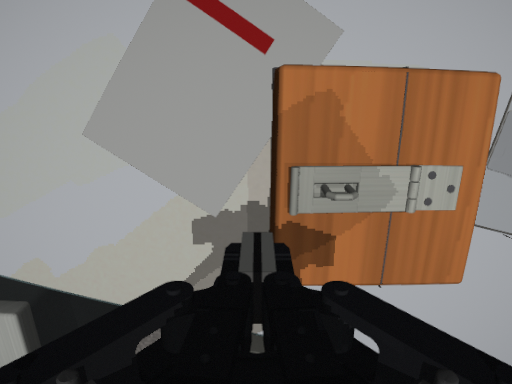

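Run:
```python
from h import *
o=bot.get_obs();p=bot.read_camera("wrist")
r=lambda u,v,z:ray(p,(u,v),z,o).round(4)
print("bar",r(294,190,.089),"hinge",r(412,188,.09),"loop",r(337,194,.107),"base l/r",r(315,189,.0895),r(358,189,.0895),"slot")
C=[r(277,67,.085),r(500,73,.085),r(464,283,.085),r(280,283,.085)];print(C,np.mean(C,0))
print(rel(o,[.515,.337,.13]),Rt(o).as_matrix().round(3),o["eef_pos"])
cv2.imwrite("pics/w4c.png",cv2.resize(p["color"][150:230,270:430,::-1],(800,400),interpolation=cv2.INTER_CUBIC))
```

```text
bar [0.4573 0.3386 0.089 ] hinge [0.5416 0.3402 0.09  ] loop [0.4834 0.3414 0.107 ] base l/r [0.472  0.3395 0.0895] [0.5026 0.3394 0.0895] slot
[array([0.4444, 0.4213, 0.085 ]), array([0.5981, 0.4209, 0.085 ]), array([0.6001, 0.2575, 0.085 ]), array([0.4493, 0.2612, 0.085 ])] [0.522975 0.340225 0.085   ]
[-0.0012672   0.41992778  0.22878206] [[-0.     1.     0.006]
 [ 1.     0.     0.006]
 [ 0.006  0.006 -1.   ]] [0.4307618  0.33699725 0.17529031]
```

View pics/w4c.png

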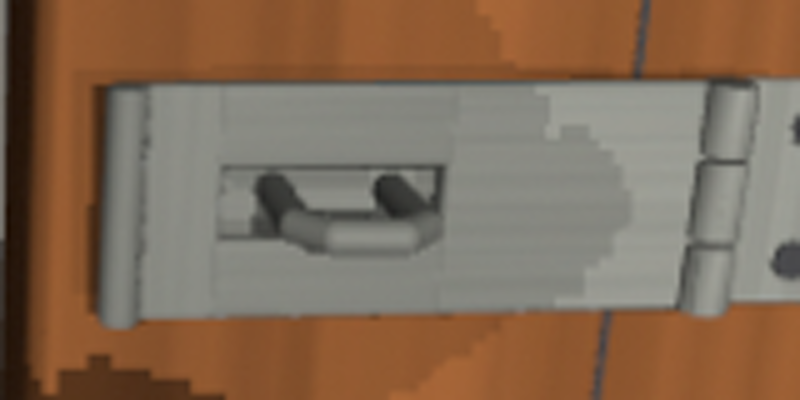

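>>> {"api": "apply_moves", "payload": {"deltas": [[1, [0, 0.2, 0], 0], [1, [0, 0.42, 0.1], 0], [1, [0, 0.42, 0.2], 0], [1, [0, 0.42, 0.3], 0], [1, [0, 0.42, 0.38], 0], [1, [0, 0.42, 0.415], 0], [1, [0, 0.42, 0.43], 0], [1, [0, 0.42, 0.44], 0], [1, [0, 0.42, 0.45], 0]]}}

```text
t: 8.6
eef_pos: [0.5119, 0.3345, 0.0884]
tool_rot: [-0.002, 0.707, 0.707, -0.001]
contact_force: [-28.3, -17.4, 86.2]
gripper_width: -0.003
grasp_force: 43.1
```

Run:
```python
from h import *
o=bot.get_obs();p=bot.read_camera("wrist")
print(o["t"],o["eef_pos"],o["contact_force"],Rt(o).as_matrix().round(3))
print(rel(o,[.506,-.282,.20]))
```

```text
8.6 [0.51191777 0.33454912 0.08843359] [-28.27778354 -17.41407025  86.24854684] [[ 0.001  1.    -0.004]
 [ 1.    -0.001  0.001]
 [ 0.001 -0.004 -1.   ]]
[-3.0819536  -0.02980474 -0.56217993]
```

>>> {"api": "apply_moves", "payload": {"deltas": [[1, [0, 0, -0.1], 0], [1, [0, 0, -0.35], 0], [0.6, [-0.1, 0, -0.6], 0], [0, [-0.3, 0, -0.85], 0], [0, [-0.55, 0, -0.9], 0], [0, [-0.8, 0, -0.9], 0], [0, [-1, 0, -0.9], 0]]}}

```text
t: 9.35
eef_pos: [0.5126, 0.1388, 0.2618]
tool_rot: [0.0, 0.706, 0.708, 0.001]
contact_force: [0.5, -0.8, 0.4]
gripper_width: 0.845
grasp_force: 0.0
```

>>> {"api": "apply_moves", "payload": {"deltas": [[0, [-0.25, 0, 0], 0], [0, [-0.5, 0, 0], 0], [0, [-0.75, 0, 0], 0], [0, [-1, 0, 0], 0]]}}

```text
t: 9.75
eef_pos: [0.5121, -0.0615, 0.2607]
tool_rot: [-0.0, 0.707, 0.708, 0.0]
contact_force: [0.4, -0.0, -0.0]
gripper_width: 1.002
grasp_force: 0.0
```

>>> {"api": "apply_moves", "payload": {"deltas": [[0, [-0.25, 0, 0], -0.024], [0, [-0.5, 0, 0], -0.048], [0, [-0.75, 0, 0], -0.072], [0, [-1, 0, 0], -0.096], [0, [-1, 0, 0], -0.12], [0, [-1, 0, 0], -0.144], [0, [-1, 0, 0], -0.168], [0, [-1, 0, 0], -0.19], [0, [-1, 0, 0], -0.197]]}}

```text
t: 10.65
eef_pos: [0.5127, -0.2596, 0.2603]
tool_rot: [-0.0, 0.162, 0.987, 0.0]
contact_force: [0.2, 0.1, 0.2]
gripper_width: 0.999
grasp_force: 0.0
```

Run:
```python
from h import *
o=bot.get_obs();p=bot.read_camera("wrist");save(p,"w5")
print(o["t"],o["eef_pos"],o["contact_force"],o["q"],Rt(o).as_matrix().round(3))
for t in["pin_handle","pin_shoulder","pin_tip","pin"]:
  print(t,[(np.round(x["point"],4).tolist(),round(x["confidence"],2)) for x in bot.look_for(p,t)[:2]])
```

```text
10.65 [ 0.51268265 -0.25958268  0.26026682] [0.24761845 0.14934139 0.16854226] [ 2.69445292e-05  3.00023403e-01  4.50142731e-01  1.79129766e+00
 -1.46017346e-01  1.08401057e+00  1.74587320e+00] [[-0.947  0.32  -0.001]
 [ 0.32   0.947  0.   ]
 [ 0.001  0.    -1.   ]]
pin_handle [([0.4899, -0.2709, 0.0148], 0.84)]
pin_shoulder [([0.4959, -0.2743, 0.0155], 0.71)]
pin_tip [([0.4899, -0.2742, 0.0154], 0.96)]
pin [([0.4919, -0.2747, 0.0127], 0.76)]
```

View pics/w5.png

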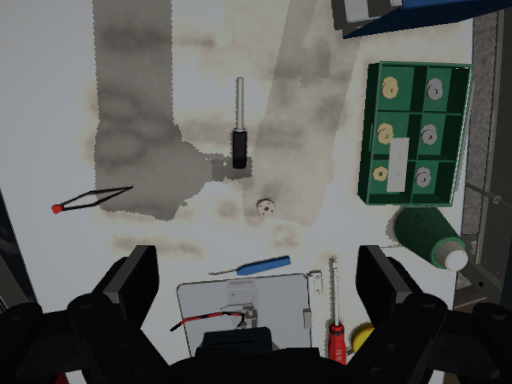

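```bash
cat >> h.py <<'E'
def blob(mask,seed=None):
    n,l,st,c=cv2.connectedComponentsWithStats(mask.astype(np.uint8));return l,st,c
E
python3 - <<'E'
from h import *
o=bot.get_obs();p=bot.read_camera("wrist")
g=p["color"].max(2); m=np.zeros_like(g);m[115:180,225:255]=g[115:180,225:255]<75
l,st,c=blob(m);i=1+st[1:,4].argmax();print(st[i],c[i])
ys,xs=np.nonzero(l==i);pts=np.c_[xs,ys].astype(np.float32)
print(cv2.minAreaRect(pts),cv2.fitLine(pts,cv2.DIST_L2,0,.01,.01).ravel())
for v in range(70,130,8):print(v,p["color"][v,232:249].mean(1).astype(int))
y0,y1=ys.min(),ys.max()
f=lambda u,v,z=.012:ray(p,(u,v),z,o).round(4)
xt=xs[ys<=y0+4].mean();xb=xs[ys>=y1-4].mean()
a,b=f(xt,y0,.016),f(xb,y1+1,.012);print("shoulder",a,"tail",b,np.linalg.norm(a-b),"mid",(a+b)/2,"tip",f(240,77,.008))
E
```

```text
[232 130  16  39 559] [239.13595707 149.55456172]
((239.5, 149.0), (38.0, 15.0), 90.0) [1.0156652e-02 9.9994844e-01 2.3913596e+02 1.4955457e+02]
70 [150 150 151 151 150 150 151 150 150 150 150 151 151 151 149 150 148]
78 [153 155 153 140 102  87 111 122 123 112 111 138 154 154 154 153 153]
86 [156 155 148 125 105 105 124 141 142 122 105 123 153 156 155 155 155]
94 [155 155 155 150 120  97 124 140 142 122 101 123 154 156 155 155 154]
102 [156 155 151 130  98 100 124 142 143 121 100 124 156 155 156 155 155]
110 [153 152 153 150 123  99 125 142 138 115  99 118 148 154 154 154 155]
118 [152 151 152 132  93  99 125 141 142 121 105 129 150 150 150 150 151]
126 [133 134 134 129 105  96 124 142 141 119 101 102 123 135 137 139 142]
shoulder [ 0.4846 -0.2719  0.016 ] tail [ 0.5281 -0.2878  0.012 ] 0.046487202540054014 mid [ 0.50635 -0.27985  0.014  ] tip [ 0.4305 -0.2514  0.008 ]
```

Run:
```python
from h import *
o=bot.get_obs();print(rel(o,[.510,-.2815,.06]),rel(o,[.510,-.2815,.003]))
```

```text
[-0.02241781 -0.10770476  1.00434304] [-0.02253495 -0.10771025  1.28934302]
```

>>> {"api": "apply_moves", "payload": {"deltas": [[0, [-0.022, -0.107, 0.2], 0.005], [0, [-0.022, -0.107, 0.45], 0.005], [0, [-0.022, -0.107, 0.7], 0.005], [0, [-0.022, -0.107, 0.9], 0.005], [0, [-0.022, -0.107, 1.0], 0.005], [0, [-0.022, -0.107, 1.0], 0.005], [0, [-0.022, -0.107, 1.0], 0.005]]}}

```text
t: 11.65
eef_pos: [0.5105, -0.2818, 0.0616]
tool_rot: [0.0, 0.181, 0.983, -0.0]
contact_force: [-0.5, 0.9, 0.3]
gripper_width: 1.0
grasp_force: 0.0
```

Run:
```python
from h import *
o=bot.get_obs();p=bot.read_camera("wrist");save(p,"w6")
print(o["t"],o["eef_pos"],Rt(o).as_matrix().round(3))
X=lambda a,z:np.array([.506,-.280,0])+a*np.array([-.937,.349,0])+[0,0,z]
for a,z in((-.022,.008),(.022,.008),(.082,.008)):print(proj(p,X(a,z),o).round(1))
g=p["color"].max(2)
m=(g<75); q=proj(p,X(0,.016),o); l,st,c=blob(m); i=l[int(q[1]),int(q[0])];print(q,st[i],c[i])
```

```text
11.65 [ 0.51052269 -0.28178349  0.06160047] [[-0.934  0.356  0.   ]
 [ 0.356  0.934 -0.   ]
 [-0.    -0.    -1.   ]]
[258.1 233.9]
[257.5 165.5]
[256.6  58.3]
[257.79691047 205.29680557] [ 240  152   34   87 2104] [257.76663498 200.86264259]
```

Run:
```python
from h import *
o=bot.get_obs();p=bot.read_camera("wrist")
g=p["color"].max(2)
print([(v,int(p["color"][v,250:265].mean())) for v in range(142,172,2)],[(v,int(p["color"][v,250:265].mean())) for v in range(225,245,2)],[(v,p["color"][v,254:261].mean().astype(int)) for v in range(40,76,3)])
for a in(ray(p,(257.8,152),.016,o),ray(p,(257.8,152),.008,o),ray(p,(257.8,239),.016,o),ray(p,(257.8,239),.0,o)):print((Rt(o).inv().apply(a-o["eef_pos"])).round(4))
print(rel(o,[.510,-.2815,.003]))
```

```text
[(142, 105), (144, 102), (146, 106), (148, 98), (150, 98), (152, 97), (154, 98), (156, 100), (158, 92), (160, 85), (162, 57), (164, 103), (166, 99), (168, 13), (170, 12)] [(225, 9), (227, 9), (229, 9), (231, 9), (233, 9), (235, 7), (237, 63), (239, 73), (241, 72), (243, 81)] [(40, np.int64(152)), (43, np.int64(152)), (46, np.int64(152)), (49, np.int64(152)), (52, np.int64(152)), (55, np.int64(153)), (58, np.int64(111)), (61, np.int64(120)), (64, np.int64(129)), (67, np.int64(129)), (70, np.int64(127)), (73, np.int64(129))]
[0.0363 0.0001 0.0464]
[0.0348 0.0001 0.0544]
[-0.0172  0.0001  0.0465]
[-0.0249  0.0001  0.0625]
[0.00726038 0.00075417 0.29734654]
```

>>> {"api": "apply_moves", "payload": {"deltas": [[0, [0, 0, 0.1], 0], [0, [0, 0, 0.2], 0], [0, [0, 0, 0.27], 0], [0, [0, 0, 0.29], 0], [0, [0, 0, 0.29], 0], [0.5, [0, 0, 0.29], 0], [0.8, [0, 0, 0.29], 0], [1, [0, 0, 0.29], 0], [1, [0, 0, 0.29], 0], [1, [0, 0, 0.29], 0], [1, [0, 0, 0.29], 0], [1, [0, 0, 0.29], 0]], "squeeze": 60}}

```text
t: 12.95
eef_pos: [0.5105, -0.2817, 0.0036]
tool_rot: [0.0, 0.181, 0.984, -0.0]
contact_force: [0.1, 0.6, 5.5]
gripper_width: 0.168
grasp_force: 59.6
```

Run:
```python
from h import *
o=bot.get_obs()
print(o["t"],o["eef_pos"],o["contact_force"],o["gripper_width"],o["grasp_force"],Rt(o).as_matrix().round(3))
```

```text
12.95 [ 0.51054491 -0.28167203  0.00364103] [0.10656843 0.6018775  5.46499149] 0.167728520283912 59.610310792922974 [[-0.935  0.356  0.001]
 [ 0.356  0.935 -0.   ]
 [-0.001  0.    -1.   ]]
```

>>> {"api": "apply_moves", "payload": {"deltas": [[1, [0, 0, -0.1], 0], [1, [0, 0, -0.3], 0], [1, [0, 0, -0.5], 0], [1, [0, 0, -0.75], 0], [1, [0, 0, -1], 0], [1, [0, 0, -1], 0]]}}

```text
t: 13.55
eef_pos: [0.5136, -0.2839, 0.21]
tool_rot: [0.006, 0.181, 0.983, -0.001]
contact_force: [0.4, -0.8, -0.5]
gripper_width: 0.167
grasp_force: 59.0
```

```bash
cat > pin.py <<'E'
from h import *
o=bot.get_obs();p=bot.read_camera("wrist");save(p,"pin%d"%int(o["t"]*100))
T=np.array(p["hand_eye"])
def tr(uv,z): # pixel -> tool frame at tool z
    q=dict(p);q["pose"]=T; return ray(q,uv,z)
def tp(X): q=dict(p);q["pose"]=T; return proj(q,X)
E
python3 - <<'E'
from pin import *
print(o["t"],o["eef_pos"],o["gripper_width"],o["grasp_force"])
for x in(.026,.086):print(tp([x,0,-.0044]))
a,b=tp([.026,0,-.0044]),tp([.086,0,-.0044])
img=p["color"].astype(int)
for f in np.arange(-.15,1.2,.1):
  q=a+(b-a)*f; print(round(f,2),q.round(0),img[int(q[1]),int(q[0])-12:int(q[0])+13].mean(1).astype(int))
u=int(b[0]);print([(v,int(img[v,u-1:u+2].mean())) for v in range(int(b[1])-16,int(b[1])+12)])
u=int(a[0]);print([(v,int(img[v,u-1:u+2].mean())) for v in range(int(a[1])-10,int(a[1])+14)])
E
```

```text
13.55 [ 0.51364571 -0.28388348  0.20998911] 0.1672895034769479 58.956926465034485
[257.82777814 198.90125695]
[257.79818349  50.04150141]
-0.15 [258. 221.] [12 12 13  8  7 11 16 15 16 17 18 16 18 17 17 17 18 17 17 18 18 18 19 18
 16]
-0.05 [258. 206.] [14 14 13 14 14 13 13 13 15 12 13 13 14 13 15 12 13 11 14 13 12 14 13 14
 12]
0.05 [258. 191.] [ 79  59  47  46  51  69  86  98 109 114 118 121 125 126 126 124 120  97
  91  96  70  48  48  59  65]
0.15 [258. 177.] [ 94  92 129 152 114  70  87  98 108 114 118 121 124 127 127 124 121 115
 108  98  87 114 135 135 136]
0.25 [258. 162.] [169 163 158 141  96  71  87  99 108 114 118 121 124 127 127 125 122 116
 109  99  93 133 158 158 159]
0.35 [258. 147.] [165 165 165 149 103  72  87  99 108 114 117 122 125 128 128 126 121 117
 110 101  90 124 149 149 148]
0.45 [258. 132.] [141 139 138 127  92  72  88  99 108 114 117 121 126 129 129 127 122 117
 110 102  88 111 130 130 130]
0.55 [258. 117.] [151 153 153 128  81  72  88  99 107 114 117 121 127 130 131 127 121 117
 111 102  90 107 136 146 146]
0.65 [258. 102.] [171 168 165 137  89  85 102 114 
[... 556 characters left out ...]
258.  28.] [158 158 158 159 159 158 158 158 158 158 157 158 158 158 158 159 159 159
 159 160 160 160 159 160 161]
[(34, 161), (35, 161), (36, 162), (37, 163), (38, 163), (39, 163), (40, 163), (41, 163), (42, 163), (43, 164), (44, 164), (45, 164), (46, 165), (47, 165), (48, 158), (49, 123), (50, 103), (51, 115), (52, 125), (53, 131), (54, 135), (55, 139), (56, 144), (57, 149), (58, 152), (59, 152), (60, 152), (61, 152)]
[(188, 123), (189, 124), (190, 123), (191, 124), (192, 123), (193, 122), (194, 107), (195, 64), (196, 47), (197, 63), (198, 106), (199, 125), (200, 124), (201, 124), (202, 123), (203, 113), (204, 56), (205, 10), (206, 13), (207, 13), (208, 15), (209, 15), (210, 16), (211, 16)]
```

>>> {"api": "apply_moves", "payload": {"deltas": [[1, [0, 0, -0.15], 0.0], [1, [0.07, 0.15, -0.28], 0.02], [1, [0.14, 0.32, -0.28], 0.042], [1, [0.22, 0.5, -0.28], 0.064], [1, [0.3, 0.67, -0.28], 0.086], [1, [0.37, 0.83, -0.28], 0.108], [1, [0.37, 0.83, -0.28], 0.13], [1, [0.37, 0.83, -0.28], 0.152], [1, [0.37, 0.83, -0.28], 0.174], [1, [0.37, 0.83, -0.28], 0.1925], [1, [0.37, 0.83, -0.28], 0.1925]]}}

```text
t: 14.7
eef_pos: [0.4992, -0.0997, 0.2577]
tool_rot: [-0.001, 0.708, 0.706, -0.001]
contact_force: [0.1, 0.9, 0.2]
gripper_width: 0.166
grasp_force: 58.9
```

Run:
```python
from h import *
o=bot.get_obs()
print(o["t"],o["eef_pos"],o["gripper_width"],o["q"],Rt(o).as_matrix().round(4));print(rel(o,[.486,.215,.26]),rel(o,[.486,.215,.15]))
```

```text
14.7 [ 0.49921778 -0.09973598  0.25770379] 0.16604787472470395 [-0.44335319  0.18949562  0.59832329  1.94426785 -0.12209352  1.04606509
  0.20539441] [[ 2.9e-03  1.0e+00 -2.7e-03]
 [ 1.0e+00 -2.9e-03 -3.0e-04]
 [-3.0e-04 -2.7e-03 -1.0e+00]]
[ 1.57347986 -0.0706431  -0.01177555] [ 1.57365003 -0.06914537  0.53822239]
```

>>> {"api": "apply_moves", "payload": {"deltas": [[1, [0.2, -0.01, 0], 0], [1, [0.45, -0.02, 0], 0], [1, [0.7, -0.03, 0], 0], [1, [0.8, -0.035, 0], 0]]}}

```text
t: 15.1
eef_pos: [0.4924, 0.0653, 0.2581]
tool_rot: [-0.001, 0.704, 0.71, -0.0]
contact_force: [0.8, -1.6, -0.1]
gripper_width: 0.168
grasp_force: 58.9
```

>>> {"api": "apply_moves", "payload": {"deltas": [[1, [0.2, -0.01, 0.1], 0], [1, [0.4, -0.02, 0.25], 0], [1, [0.6, -0.03, 0.4], 0], [1, [0.72, -0.035, 0.5], 0], [1, [0.75, -0.035, 0.53], 0], [1, [0.75, -0.035, 0.53], 0], [1, [0.75, -0.035, 0.53], 0]]}}

```text
t: 15.8
eef_pos: [0.4874, 0.2083, 0.1536]
tool_rot: [0.0, 0.708, 0.706, -0.0]
contact_force: [0.3, -0.6, 0.4]
gripper_width: 0.17
grasp_force: 58.9
```

Run:
```python
from pin import *
print(o["t"],o["eef_pos"],o["contact_force"],Rt(o).as_matrix().round(4))
for n,X in dict(hoopL=[.475,.338,.105],hoopR=[.497,.338,.105],hl=[.475,.338,.09],hr=[.497,.338,.09],bar=[.455,.338,.09],hinge=[.541,.338,.09],edgeNear=[.486,.321,.0895],edgeFar=[.486,.355,.0895]).items():print(n,proj(p,X,o).round(1))
np.set_printoptions(linewidth=250)
g=cv2.cvtColor(p["color"],cv2.COLOR_RGB2GRAY)
print("cols",list(range(205,325,3)))
for v in range(0,72,3):print(v,g[v,205:325:3])
```

```text
15.8 [0.48738764 0.20830423 0.15363336] [ 0.28715621 -0.64839996  0.42450161] [[ 3.1e-03  1.0e+00  5.0e-04]
 [ 1.0e+00 -3.1e-03 -6.0e-04]
 [-6.0e-04  5.0e-04 -1.0e+00]]
hoopL [231.3 -29.9]
hoopR [274.8 -30.1]
hl [233.3 -21.4]
hr [273.5 -21.6]
bar [196.9 -20.8]
hinge [353.2 -20.5]
edgeNear [253.6  11.3]
edgeFar [253.2 -54.5]
cols [205, 208, 211, 214, 217, 220, 223, 226, 229, 232, 235, 238, 241, 244, 247, 250, 253, 256, 259, 262, 265, 268, 271, 274, 277, 280, 283, 286, 289, 292, 295, 298, 301, 304, 307, 310, 313, 316, 319, 322]
0 [ 83 167 167 168 168 169 169 167 168 168 168 168 168 167 169 168 168 168 168 168 167 168 167 168 167 167 160 168 167 168 167 167 167 166 165 164 164 163 163 162]
3 [ 71 168 167 169 169 169 169 168 168 168 168 168 168 168 168 167 168 168 167 168 168 168 168 168 168 168 162 168 168 169 169 168 169 168 169 168 167 167 168 168]
6 [ 73 149 148 151 151 152 151 144 144 143 144 143 143 143 144 143 143 144 145 146 147 147 148 150 150 152 156 156 158 159 160 161 161 163 164 165 164 165 165 166]
9 [66 66 66 66 66 71 71 72 73 71 68 67 67 68 69 67 67 71 77 76 76 75 74 67 7
[... 2647 characters left out ...]
118 115 109 109 109 106 105 102 101 103]
60 [115 111 111 109 102 107 109 110 111 115 112 109 111 111 110 105 141 162 164 141 104 107 105 121 121 120 120 120 120 119 118 115 109 110 109 108 105 103 102 103]
63 [115 112 111 110 101 106 109 110 111 115 111 109 111 111 109 106 142 162 164 141 103 106 106 105 120 121 120 120 120 119 118 115 109 109 109 106 105 103 101 103]
66 [116 112 111 110 101 106 109 111 111 116 111 109 111 111 110 105 143 162 164 141 103 107 106 105 121 120 120 120 120 120 119 115 109 110 109 107 105 102 103 104]
69 [117 114 111 111 108 107 109 110 111 116 112 110 110 111 110 105 143 162 164 141 103 106 106 104 121 120 119 120 121 120 118 114 109 109 109 107 105 103 102 104]
```

Run:
```python
from h import *
o=bot.get_obs();p=bot.read_camera("wrist")
for dy,dz in((.03,.02),(.04,.02),(.04,.04),(.05,.04)):
  q=dict(o);q["eef_pos"]=o["eef_pos"]+np.array([0,dy,dz]);print(dy,dz,proj(p,[.486,.338,.108],q),proj(p,[.486,.338,.09],q))
```

```text
0.03 0.02 [252.98810818  36.02735945] [253.29046904  39.83181851]
0.04 0.02 [253.1169008   54.24950397] [253.40614652  56.55978693]
0.04 0.04 [253.43543491  56.79377115] [253.6773807   58.72702033]
0.05 0.04 [253.54901444  73.08882543] [253.78040582  73.81343935]
```

>>> {"api": "apply_moves", "payload": {"deltas": [[1, [0, 0, -0.1], 0], [1, [0.075, 0, -0.1], 0], [1, [0.14, 0, -0.1], 0], [1, [0.14, 0, -0.1], 0], [1, [0.14, 0, -0.1], 0]]}}

```text
t: 16.4
eef_pos: [0.4864, 0.2383, 0.1726]
tool_rot: [-0.0, 0.707, 0.707, -0.001]
contact_force: [-0.2, 0.3, -0.0]
gripper_width: 0.167
grasp_force: 58.9
```

Run:
```python
from pin import *
print(o["t"],o["eef_pos"],o["contact_force"],Rt(o).as_matrix().round(4))
for n,X in dict(hoopL=[.475,.338,.105],hoopR=[.497,.338,.105],hl=[.475,.338,.09],hr=[.497,.338,.09],bar=[.455,.338,.09],hinge=[.541,.338,.09],edgeNear=[.486,.321,.0895],edgeFar=[.486,.355,.0895],slotL=[.469,.338,.0895],slotR=[.5,.338,.0895]).items():print(n,proj(p,X,o).round(1))
np.set_printoptions(linewidth=280)
g=cv2.cvtColor(p["color"],cv2.COLOR_RGB2GRAY)
print("cols 216..290 step2")
for v in range(10,64,2):print(v,g[v,216:292:2])
print("bar/hinge row 15",g[15,185:215],g[15,335:365])
```

```text
16.4 [0.48637833 0.23831202 0.17262403] [-0.21642224  0.3390698  -0.03748427] [[ 8.e-04  1.e+00 -8.e-04]
 [ 1.e+00 -8.e-04 -6.e-04]
 [-7.e-04 -8.e-04 -1.e+00]]
hoopL [236.9  36.5]
hoopR [275.2  36.4]
hl [238.3  39.7]
hr [273.9  39.6]
bar [206.  40.]
hinge [344.7  40.3]
edgeNear [256.2  68.1]
edgeFar [256.1  10.5]
slotL [228.7  39.8]
slotR [278.8  39.7]
cols 216..290 step2
10 [169 170 170 170 170 170 170 169 170 170 170 170 171 170 169 169 169 169 170 170 170 170 169 169 170 169 170 170 170 170 169 170 170 168 169 168 170 170]
12 [170 170 171 171 171 171 171 170 170 170 170 170 170 169 170 170 170 169 169 170 170 170 169 168 169 169 168 169 168 168 167 168 168 167 171 171 171 171]
14 [170 171 171 170 171 171 171 170 170 170 171 170 170 170 170 170 170 170 170 170 170 170 170 170 170 170 170 170 170 170 170 170 170 168 171 171 171 171]
16 [170 171 171 171 171 171 171 171 170 170 170 170 170 170 170 170 170 170 170 170 170 170 170 170 170 169 170 169 168 168 169 168 168 167 171 172 172 172]
18 [170 171 171 171 172 172 171 171 171 172 171 172 171 171 171 171 171 171 170 171 171 171 171 1
[... 3074 characters left out ...]
 163 174 173 174 174 174 173 173 173 146 106 134 150 163 172 156 141 120 102 173 163 158 173 173 172 172 168 172 171 171 172]
60 [162 162 166 164 167 175 174 159 173 173 173 173 173 174 174 174 147 106 135 150 163 172 156 141 120  96 174 156 148 173 174 173 173 174 173 174 174 173]
62 [162 162 166 163 168 175 175 158 170 171 170 170 170 171 170 171 144 106 135 150 163 172 156 141 121  94 145 145 146 146 166 172 173 174 174 173 174 174]
bar/hinge row 15 [151 151 151 150 151 151  81  84  90  99 111 120 119 119 117 117 116 105  89 115 138 149 155 149 142 129 115 107 143 170] [167 167 167 167 166 166 165 129  83 102 117 130 144 157 168 167 155 142 133 120 144 165 165 162 159 159 159 156 160 166]
```

>>> {"api": "apply_moves", "payload": {"deltas": [[1, [0, 0.005, 0.1], 0], [1, [0, 0.005, 0.2], 0], [1, [0, 0.005, 0.29], 0], [1, [0, 0.005, 0.35], 0], [1, [0, 0.005, 0.375], 0], [1, [0, 0.005, 0.385], 0], [1, [0, 0.005, 0.385], 0], [1, [0, 0.005, 0.385], 0]]}}

```text
t: 17.25
eef_pos: [0.4883, 0.2382, 0.0969]
tool_rot: [0.0, 0.708, 0.706, 0.001]
contact_force: [0.3, 0.0, -0.8]
gripper_width: 0.171
grasp_force: 58.9
```

Run:
```python
from pin import *
print(o["t"],o["eef_pos"],o["contact_force"],Rt(o).as_matrix().round(4))
print(bot.get_obs()["eef_pos"])
for n,X in dict(hoopL=[.4767,.338,.105],hoopR=[.4987,.338,.105],hl=[.4767,.338,.097],hr=[.4987,.338,.097]).items():print(n,proj(p,X,o).round(1))
np.set_printoptions(linewidth=280)
g=cv2.cvtColor(p["color"],cv2.COLOR_RGB2GRAY)
print("cols 216..300 step2")
for v in list(range(0,60,2)):print(v,g[v,216:300:2])
```

```text
17.25 [0.48834827 0.23816801 0.09685638] [ 0.32766479  0.04565597 -0.76077618] [[ 2.3e-03  1.0e+00  1.0e-03]
 [ 1.0e+00 -2.3e-03  7.0e-04]
 [ 7.0e-04  1.0e-03 -1.0e+00]]
[0.48832404 0.23824307 0.09687833]
hoopL [223.9   9.4]
hoopR [284.4   9.2]
hl [225.8  13.7]
hr [282.8  13.4]
cols 216..300 step2
0 [ 72  73  74  75  75 117 119 118 118 117 129 149 173 175 174 175 175 175 175 175 175 175 174 174 174 173 156 139 119 120 120 121 120  71  61  58  57 146 175 175 174 174]
2 [173 173 173 173 130 117 115 114 113 111 121 139 153 155 155 155 156 156 156 157 157 156 157 147 143 140 142 132 115 116 117 119 119 121 173 173 137 144 174 174 174 174]
4 [171 171 170 171 111 111 109 106 103  99 100 120 100 100 101 108 102 101 109 101 102 108 102 102  96  96 123 113 102 106 109 112 115 115 164 175 142 146 173 174 175 174]
6 [167 166 166 167 112  91  97  93  89  85  78  91 101 102 101 102 102 102 102 103 103 104 103 105 105 105 101  84  87  92  96 101 105 102 174 174 144 148 174 175 174 175]
8 [167 167 167 168 127  79  80  74  69  62  56  51  59  60  61  61  60  61  62  61  63  63  63  64  65  64  57  6
[... 3683 characters left out ...]
180 179]
52 [174 174 174 175 175 175 174 174 175 175 175 176 174 170 162 162 162 154 118 138 144 147 142 126 144 175 175 175 175 176 176 176 176 176 177 177 177 179 179 178 179 179]
54 [130 130 130 131 131 130 131 131 130 131 131 132 132 129 123 123 124 101 133 151 157 160 154 141 114 129 139 141 141 142 143 145 145 147 150 151 152 156 156 158 158 160]
56 [ 69  68  68  68  67  66  62  62  63  65  65  66  65  59  59  58  60 109 140 156 165 170 159 147 122  77  76  75  75  75  76  73  74  79  69  73  75  74  73  75  79  78]
58 [104 105 102 101 100  99  98  97  99 100 101 102 100  93  92  91  85 110 140 150 169 177 160 145 123  85 112 111 112 110 110 103 107 109 100 107  98 105  97 101 103  96]
```

>>> {"api": "apply_moves", "payload": {"deltas": [[1, [0, -0.0075, 0.014], 0], [1, [0, -0.0075, 0.014], 0], [1, [0, -0.0075, 0.014], 0], [1, [0, -0.0075, 0.014], 0], [1, [0, -0.0075, 0.014], 0]]}}

```text
t: 17.8
eef_pos: [0.4864, 0.238, 0.0934]
tool_rot: [0.0, 0.708, 0.706, 0.0]
contact_force: [-0.2, 0.3, -0.5]
gripper_width: 0.167
grasp_force: 58.9
```

Run:
```python
from pin import *
print(o["t"],o["eef_pos"],o["contact_force"],Rt(o).as_matrix().round(4))
np.set_printoptions(linewidth=280)
g=cv2.cvtColor(p["color"],cv2.COLOR_RGB2GRAY)
for v in [2,6,10,12,14,16,18,20,24,26,28,30,34,48,52,56,60,80]:print(v,g[v,216:300:2])
```

```text
17.8 [0.48640449 0.23799548 0.0934388 ] [-0.20743899  0.27595348 -0.5277673 ] [[ 2.2e-03  1.0e+00  1.0e-04]
 [ 1.0e+00 -2.2e-03  1.0e-04]
 [ 1.0e-04  1.0e-04 -1.0e+00]]
2 [ 62 162 173 172 173 173 124  96 106 102  99  96  59 101 116 111 110 109 116 110 110 114 109 110 114 111 111 111 112 109 105  97 101 105 108 111 111 146 174 107 150 174]
6 [ 69 148 167 166 167 166 166  67  75  70  64  57  48  47  44  51  64  65  64  47  47  48  48  49  50  49  50  49  50  48  51  58  65  71  77  84  90 175 175 114 158 176]
10 [ 71 157 175 176 173 173 173 169  38  38  39  40  40  37 109 148 147 148 148 148 148 147 148 147 147 146 146 147 146  53  38  37  37  39  38  48 157 159 176 104 161 176]
12 [ 70 152 176 175 169 170 169 169  46  37  39  40  40  41 111 147 146 146 146 147 147 146 147 146 146 147 147 146 147  54  36  37  36  38  39 101 159 159 176 107 158 174]
14 [ 71 149 176 175 176 176 176 176 131  36  37  39  39  46 154 154 155 154 154 155 155 155 155 155 155 155 155 155 155  86  37  37  37  39  42 144 176 175 175 108 162 175]
16 [ 72 138 176 176 177 177 177 176 119  58  38  38  41 127 158 158 
[... 1480 characters left out ...]
178 178]
52 [160 159 159 159 159 159 159 159 158 159 160 160 160 160 161 159 149 144 118 138 144 147 141 125 140 164 164 164 165 166 165 165 166 167 167 168 168 169 168 169 172 172]
56 [ 79  79  80  79  77  76  75  73  73  72  72  73  65  66  66  66  64 108 140 156 165 169 159 147 122  77  81  82  82  81  80  81  80  81  72  81  73  70  81  70  78  70]
60 [122 122 123 123 120 118 116 115 113 112 113 113 106 107 108 107  96 111 140 155 168 178 160 145 123  87 125 126 125 126 126 125 125 125 125 126 125 125 123 122 122 123]
80 [123 123 123 123 121 120 117 117 114 112 113 114 112 108 108 107  67 110 140 157 169 178 160 145 122  87 126 125 126 125 126 125 126 125 125 126 125 125 124 123 123 123]
```

>>> {"api": "apply_moves", "payload": {"deltas": [[1, [0.03, 0, 0], 0], [1, [0.06, 0, 0], 0], [1, [0.08, 0, 0], 0], [1, [0.1, 0, 0], 0], [1, [0.12, 0, 0], 0], [1, [0.12, 0, 0], 0]]}}

```text
t: 18.45
eef_pos: [0.4863, 0.2628, 0.0934]
tool_rot: [-0.0, 0.708, 0.707, 0.0]
contact_force: [-0.1, 0.3, -0.5]
gripper_width: 0.167
grasp_force: 58.9
```

Tip is past the hoop's front face with no contact force; continue.

>>> {"api": "apply_moves", "payload": {"deltas": [[1, [0.03, 0, 0], 0], [1, [0.06, 0, 0], 0], [1, [0.09, 0, 0], 0], [1, [0.12, 0, 0], 0], [1, [0.14, 0, 0], 0], [1, [0.16, 0, 0], 0], [1, [0.18, 0, 0], 0], [1, [0.18, 0, 0], 0]]}}

```text
t: 19.25
eef_pos: [0.4864, 0.2987, 0.0933]
tool_rot: [-0.0, 0.708, 0.707, 0.0]
contact_force: [0.4, 0.2, -0.1]
gripper_width: 0.167
grasp_force: 58.9
```

Run:
```python
from pin import *
print(o["t"],o["eef_pos"],o["contact_force"])
np.set_printoptions(linewidth=280)
g=cv2.cvtColor(p["color"],cv2.COLOR_RGB2GRAY)
for v in list(range(45,215,5)):print(v,g[v,210:306:3])
```

```text
19.25 [0.48638427 0.29867966 0.09334813] [ 0.3704742   0.21031798 -0.05364177]
45 [127 130 130 130 130 129 127 124 123 123 123 127 130 126 123 124 124 122 126 132 133 133 133 131 131 130 131 132 131 131 131 130]
50 [127 130 131 131 131 129 127 126 124 123 123 126 130 126 121 119 126 110 126 131 133 133 134 131 131 131 131 132 133 132 131 130]
55 [126 130 131 130 131 129 127 126 124 124 120 118 120 106 145 166 173 160 127 116 134 134 133 132 131 130 132 132 131 132 131 130]
60 [126 129 131 130 131 129 129 125 123 122 121 117 120  97 147 170 187 161 130 108 135 135 133 131 131 131 132 133 132 131 131 131]
65 [126 129 131 131 131 129 129 126 123 123 121 117 121  95 147 170 188 162 129 107 135 134 133 131 131 131 133 133 133 131 131 130]
70 [126 129 131 131 131 129 128 126 123 122 121 118 120  92 148 170 187 162 129 109 135 135 133 131 131 130 133 133 133 131 131 131]
75 [126 130 131 132 131 130 127 125 124 123 124 117 120  89 148 170 187 162 129 109 135 135 133 132 131 131 133 134 133 132 131 131]
80 [126 129 131 132 132 131 129 126 124 122 122 117 120  90 148 171 187 161 129 109 135 13
[... 2823 characters left out ...]
4 154 153 148 152 152 153 153]
190 [140 143 141 138 140 138 138 138 139 139 139 138 128  74 123 137 139 140 102 128 150 152 152 152 153 153 152 146 154 154 155 155]
195 [117 120 119 117 114 111 112 113 114 114 118  70  71  70  98 127 130 113  74  70  83 129 141 142 146 146 146 144 149 145 145 146]
200 [ 97 100 105 105 106 106 103 101  98  96  31  64 103 123 132 139 141 142 142 124  98   8 108 108 117 118 117 115 109 106 106 106]
205 [ 95 100 104 105 106 107 103 101  98  97   9  14  14  15  15  17  14  16  15  15  15  11  88 107 108 108 106 106 106 107 107 106]
210 [ 96 100 104 105 105 105 104 101  97  85  13  17  18  20  19  19  20  19  18  21  22  18  61 108 108 108 106 104 105 106 106 106]
```

>>> {"api": "apply_moves", "payload": {"deltas": [[1, [0.01, 0, 0], 0], [1, [0.02, 0, 0], 0], [1, [0.03, 0, 0], 0], [1, [0.04, 0, 0], 0], [1, [0.045, 0, 0], 0], [1, [0.045, 0, 0], 0]]}}

```text
t: 19.9
eef_pos: [0.4865, 0.3072, 0.0934]
tool_rot: [-0.0, 0.708, 0.706, 0.0]
contact_force: [0.1, 0.6, -0.8]
gripper_width: 0.168
grasp_force: 58.9
```

>>> {"api": "apply_moves", "payload": {"deltas": [[1, [0.005, 0, 0], 0], [1, [0.01, 0, 0], 0], [1, [0.015, 0, 0], 0], [1, [0.02, 0, 0], 0], [1, [0.02, 0, 0], 0]]}}

```text
t: 20.4
eef_pos: [0.4865, 0.3111, 0.0934]
tool_rot: [-0.0, 0.708, 0.706, 0.0]
contact_force: [-0.5, -0.2, -1.3]
gripper_width: 0.17
grasp_force: 58.9
```

Run:
```python
from pin import *
print(o["t"],o["eef_pos"],o["contact_force"])
np.set_printoptions(linewidth=280)
g=cv2.cvtColor(p["color"],cv2.COLOR_RGB2GRAY)
for v in list(range(168,215,3)):print(v,g[v,210:306:3])
```

```text
20.4 [0.4865166  0.31114474 0.09338365] [-0.45687947 -0.21316746 -1.3442304 ]
168 [170 169 168 147 140 140 140 140 140 139 140 153 145  81 131 149 158 142 107 154 154 155 154 154 154 154 154 156 154 155 155 155]
171 [169 145 144 134 139 138 138 139 139 138 138 149 143  81 131 150 158 143 107 154 154 154 154 154 155 154 155 155 162 162 162 162]
174 [143 145 143 130 134 134 133 133 133 133 133 133 133  80 131 149 157 142 106 149 148 147 146 147 148 149 149 150 160 161 160 160]
177 [141 145 143 126 111 139 139 139 140 140 140 140 139  81 131 149 157 142 105 151 152 154 154 155 155 155 155 116 162 162 162 162]
180 [142 145 143 128 113 141 141 140 141 117  70 124 140  80 132 150 156 142 106 140 140 153 106 117 156 156 156 119 157 157 156 156]
183 [142 145 143 128 115 144 143 143 131  68  71  65 138  79 124 149 157 141 104 143 142  67  68  69  88 158 158 125 158 158 159 158]
186 [142 145 143 129 111 140 140 140 112  69  70  65 129  78 124 147 154 141 104 156 155  57  67  70  67 156 157 131 162 161 161 162]
189 [142 145 143 130 113 143 143 143  80  70  69  62 144  77 124 139 149 141 103 155
[... 421 characters left out ...]
1 107 121 143 155 155 156 155]
201 [141 144 143 138 142 142 141 142 101  96 105 116 146 157 156 156 157 157 164 170 172 146 120 115 105 147 154 154 157 153 153 154]
204 [141 144 143 137 140 139 140 140 138 139  42  84 124 120 121 122 122 122 129 134 134 130  96 117 137 152 150 153 155 141 141 141]
207 [141 144 144 136 138 138 139 138 138 138  12  16  19  21  25  25  26  26  32  32  37  17 103 136 136 150 151 150 141 140 140 141]
210 [141 143 142 135 140 141 140 140 140 124  16  18  18  19  19  20  18  20  19  22  22  17  79 139 138 138 138 138 141 142 142 142]
213 [141 143 142 135 141 140 141 141 139 124  15  17  20  19  19  19  19  19  19  23  23  17  79 138 138 138 138 133 136 136 137 137]
```

>>> {"api": "apply_moves", "payload": {"deltas": [[1, [0.004, 0, 0], 0], [1, [0.007, 0, 0], 0], [1, [0.01, 0, 0], 0], [1, [0.01, 0, 0], 0]]}}

```text
t: 20.85
eef_pos: [0.4865, 0.3115, 0.0933]
tool_rot: [0.0, 0.708, 0.706, -0.001]
contact_force: [-0.5, -5.1, 1.9]
gripper_width: 0.17
grasp_force: 59.2
```

>>> {"api": "apply_moves", "payload": {"deltas": [[0.75, [0, 0, 0], 0], [0.6, [0, 0, 0], 0], [0.5, [0, 0, 0], 0], [0.4, [0, 0, 0], 0], [0.4, [0, 0, 0], 0], [0.4, [0, 0, -0.05], 0], [0.4, [0, 0, -0.15], 0], [0.4, [0, 0, -0.3], 0], [0.4, [0, 0, -0.5], 0], [0.4, [0, 0, -0.7], 0], [0.4, [0, 0, -0.7], 0]], "squeeze": 20}}

```text
t: 21.95
eef_pos: [0.4897, 0.3146, 0.24]
tool_rot: [0.0, 0.708, 0.706, 0.005]
contact_force: [1.0, 0.3, 0.3]
gripper_width: 0.6
grasp_force: 0.0
```

>>> {"api": "apply_moves", "payload": {"deltas": [[0.4, [-0.2, 0, 0], 0], [0.4, [-0.4, 0, 0], 0], [0.4, [-0.4, 0, 0], 0], [0.4, [-0.4, 0, 0], 0]]}}

```text
t: 22.35
eef_pos: [0.4864, 0.232, 0.2338]
tool_rot: [-0.0, 0.709, 0.705, 0.0]
contact_force: [0.2, 0.6, -0.2]
gripper_width: 0.603
grasp_force: 0.0
```

Run:
```python
from pin import *
print(o["t"],o["eef_pos"],o["contact_force"])
np.set_printoptions(linewidth=280)
g=cv2.cvtColor(p["color"],cv2.COLOR_RGB2GRAY)
for n,X in dict(staple=[.4877,.338,.097],hoop=[.4877,.338,.108],tip=[.487,.395,.097],shoulder=[.487,.335,.097],tail=[.487,.291,.1],hinge=[.542,.338,.09],end=[.456,.338,.089]).items():print(n,proj(p,X,o).round(1))
c=int(proj(p,[.487,.338,.1],o)[0])
for v in list(range(20,200,4)):print(v,g[v,c-30:c+31:3])
```

```text
22.35 [0.48643495 0.23203882 0.2337502 ] [ 0.24504842  0.61717138 -0.23063629]
staple [257.8  39.8]
hoop [257.8  38. ]
tip [256.5 -40.6]
shoulder [256.9  43.9]
tail [257.2 102.2]
hinge [326.7  41. ]
end [217.6  41.4]
20 [169 169 169 161 169 169 169 169 166 110 161 134 153 168 168 168 168 169 169 169 169]
24 [169 170 170 162 170 169 169 170 167 111 161 133 154 169 170 169 169 169 169 169 169]
28 [169 170 170 161 169 169 169 169 165 111 162 133 153 169 169 169 169 170 170 170 170]
32 [170 170 170 138  86  85  81  82  95 119 130 126 110  97  83 127 126 168 170 170 170]
36 [171 170 171 140 164 163 111 104 129 117 118 118 123 117 109 115 170 168 170 170 170]
40 [171 170 170 145 171 170  89  38  19  40  54  46  19  54  37 104 171 168 171 170 170]
44 [170 171 171 146 170 170 147  15  32  32  32  33  32  21 105 159 171 168 170 170 170]
48 [171 171 171 161 171 164 162  14  31  32  31  32  32  20 138 170 170 169 170 171 170]
52 [171 171 172 163 171 168 161  13  31  32  31  32  32  21 133 169 168 170 171 172 171]
56 [170 171 172 164 170 168 161  14  32  31  32  32  31  20 130 171 170 168 171 17
[... 2425 characters left out ...]
3 174 173 171 173 175 173 173 173 173 173 173 172 173 171 173 173 173]
172 [173 173 172 172 172 173 172 173 172 172 173 172 174 173 173 174 174 172 173 173 172]
176 [173 172 173 172 171 172 171 173 172 173 173 173 173 172 171 171 171 173 173 174 173]
180 [172 172 171 172 173 173 173 172 172 171 172 171 173 173 172 172 173 173 173 172 173]
184 [173 173 171 171 173 173 173 173 172 173 174 172 173 173 172 173 172 172 172 172 173]
188 [173 173 171 171 173 172 172 171 173 173 172 171 173 173 173 172 172 173 173 173 172]
192 [173 173 173 173 172 171 173 173 171 173 173 172 173 173 173 172 173 173 176 176 177]
196 [173 160 166 173 172 173 173 173 173 174 172 172 172 172 173 174 176 167 167 172 176]
```

```bash
python3 -c "
from station import bot
print(bot.hand_in())"
```

```text
the job is handed in; nothing more can be done
None
```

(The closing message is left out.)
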